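# Roll the parts tote into its bay and lock it with the rod

### The arm

A 7-joint arm with a two-finger parallel gripper is mounted at the origin on the work surface. World frame = base frame: x ahead of the robot, y to its left, z up, the work surface at z = 0. Lengths are in m, angles in degrees, forces in N, time in s.
With the tool pointing down it reaches from about 0.425 to 1.025 m from the base axis. Payload 9.4 kg.
Tool frame: the origin (TCP) lies at the very end of the fingers, on their centre line; the grasp point (between the pads) lies 19 mm behind it; z points along the fingers, y is the line along which they close (so a half turn about z gives the same grasp; the last joint's range is limited). The gripper opens to 93 mm and grips with 3 to 60 N. Pads are 15 mm wide; open, the fingers measure 128 mm over their backs; the gripper's body (75 mm by 188 mm) begins 65 mm behind the grasp point.
Start: joints at [63.959, 34.337, -0.143, 91.639, 0.103, 54.024, -4.572], TCP at [0.267, -0.674, 0.187] pointing down, gripper open.
Joint ranges: [-147.43, 147.43], [-19.82, 112.94], [-74.19, 73.91], [6.32, 146.72], [-59.91, 239.91], [6.04, 106.73], [-150.56, 150.56]. Speed limits (degrees/s): [127.2, 127.2, 172.46, 172.46, 180, 180, 180].

### API

Orientations are given as [roll, pitch, yaw] about the fixed x, y, z axes, in that order (R = Rz(yaw) Ry(pitch) Rx(roll)).
In Python, from rig import robot gives the robot as it stands.
- The arm moves only by the tool arm_command, never from a script. Its argument "plan" is one flat list of numbers, 5 for each row, row after row: the opening, from 0 (shut) to 1 (fully open), then the shift along the tool's x, y, z as a fraction of full scale, then the turn about the tool's z as a fraction of full scale. A call has 1 to 10 rows; each row shifts and turns the commanded pose from where the row before left it, along the tool's axes as they then stand; what a row does not reach is not made up. Full scale, the value 1, is 2 cm for a shift and 0.12 rad for a turn. A row lasts 1/8 s, in which the tool goes at most 62.5 mm and 10.7 degrees, less where a joint would pass 70% of its speed; a pose out of reach is approached as far as the arm can. A call with a number of a shift or a turn outside -1 to 1 is refused whole. A call with a gripper value outside its range is refused whole. The fingers move at their own pace and stop on an object; "grip_force" is the grip in N (left out, the last holds). Time passes only in rows, so rows that do not move let the fingers close. It gives the time, the measured TCP pose, the force, the opening and the grip force at its end, in the units of the state.
- robot.sense(): the state, without advancing time (a new reading comes with each control period).
- robot.grab_frame(name): name is "scene" or "side" or "wrist"; returns a dict with "frame" (420x560x3 uint8, blue, green, red), "camera_matrix" (3x3 intrinsics, pixels), "pose" (4x4, takes a point from camera to world coordinates). Camera axes: x right, y up, looking along -z (the intrinsics and any distortion apply to the point x, -y, -z); pixel columns grow to the right and rows downward; lengths in m; the calibration is good to about 2 mm. A picture is of the moment at which its call begins. There is no depth.
- robot.hand_in(): hands the job in; it is judged then, once.
The state is a dict: "time": time; "qpos": joint angles; "joint_vel": joint speeds; "tau": joint torques, N m; "tool_pos": TCP position; "ee_rot": TCP orientation; "wrist_force": force on the tool from outside, world axes, zero at the start; "wrist_torque": the same for the moment, N m; "gripper_width": finger opening in m; "grip_force": force on a finger pad.
Only numpy, scipy, OpenCV 4.12 (cv2) and the standard library are available. Lean on these libraries where they do the work, as an engineer would, in place of code of your own. Each camera call takes 0.05 s, during which the arm holds its last target. There are 200 camera calls.

### The job

Push the plywood tote of cut parts along the rollers, without lifting it off them, until it is home against the end stop of the bay. Then push the steel lock rod lying in its cradle through the hole in the tote's side, fully home so that its black head rests against the cradle, and leave it there. Leave the other things on the bench where they are.

Things in the scene. Friction and masses are not known exactly. Their poses are not given: they have to be found in the camera images.
- station: Roller track with a bay, fixed to the bench. Origin on the bench under the track's middle; y runs along the track, x across it, z up. Two aluminium side rails: inner faces at x = +-57 mm, outer +-63, tops at z = 62, from y = -180 to +210 mm. The +y end is open; the -y end is the bay. The rod's cradle stands on the -x side, towards the robot.
- roller_top (a point): Station (0, 0, 50) mm: top of the rollers, axes as the station's. Eleven free-turning steel rollers, 25 mm diameter, axes along x, tops level at z = 50 mm. Light to turn: the tote rolls under about 1 N and soon stops when let go.
- bay_stop (a point): Station (0, -170, 50) mm: face of the bay's end stop, a dark steel plate 8 mm thick across the track, top at z = 105 mm; a dark cheek of the same height stands on the far (+x) rail from y = -170 to -30 mm. The tote is home when its -y end touches the stop: its origin is then at station (0, -100, 50) mm.
- cradle_back (a point): Station (-150, -100, 95) mm, axes as the station's: the rod's axis line at the back face (robot side) of the cradle, a steel V on a wooden post, about 27 mm wide, along x from -150 to -68 mm. It is open above and at both ends: a push along +x on the back of the rod's head slides the rod along it. The lock_rod origin comes here when the rod is home.
- tote: Open plywood tote, 110 (x) x 140 (y) x 75 mm high, walls 8 mm, 0.4 to 0.8 kg, cut wooden parts fixed inside, clear of the rod. On the rollers between the rails, 2 mm play each side, axes along the station's. Starts 130 to 190 mm from home on the +y side; its flat +y end wall (outer face y = +70 mm) is pushed, towards station -y. Origin: centre of its underside.
- tote_hole (a point): Centre of the lock hole at the outer face of the tote's -x wall, at tote (-55, 0, 45) mm. 14 mm diameter, 2 mm chamfer, straight through the 8 mm wall along x, in the middle of a thin square steel plate (32 mm). Axes as the tote's. With the tote home it lines up with the rod in the cradle.
- lock_rod: Loose steel rod, 10 mm diameter, 120 mm long, 80 g, in the cradle, axis 95 mm above the bench. Round black head (22 mm diameter, 8 mm thick) towards the robot. x runs from head to nose; origin on the axis at the head's front face; flat back face at x = -8. Starts 35 to 45 mm short of home; home, the head touches the cradle and the nose is 17 mm past the wall inside the tote.
- rod_nose (a point): Tip of the lock rod on its axis, at rod x = +120 mm; the last 6 mm taper to 4 mm diameter. Axes as the rod's.
- glue: Bystander, loose: white glue bottle, 60 mm diameter, 170 mm tall. Origin: about the centre of its underside.
- push_block: Bystander, loose: yellow push block with black bar grip, 200 x 75 x 76 mm. Origin: about the centre of its underside.
- square: Bystander, loose: try square lying flat, wooden stock and steel blade, 18 mm thick. Origin: about the centre of its underside.
- screw_jar: Bystander, loose: grey open cup, 60 mm diameter, 55 mm tall, on the bench on the robot's side of the track. Origin: about the centre of its underside.
- offcut: Bystander, loose: pale wood offcut, 45 x 55 x 30 mm, on the bench on the robot's side of the track. Origin: about the centre of its underside.
- hammer: Bystander, loose: hammer lying on the left. Origin: about the centre of its underside.
- tape: Bystander, loose: black tape measure, 72 x 36 x 68 mm. Origin: about the centre of its underside.

How it is judged (in metres and radians):
On the way, in this order (a step that is already met when the one before it is completed fails the run):
1. the tote is home in the bay against the end stop, standing on the rollers (y of tote in the frame of station between -0.105 and -0.095 m and x of tote in the frame of station between -0.006 and 0.006 m and z of tote in the frame of station between 0.045 and 0.055 m and angle between tote's own z axis and vertical below 0.06 rad), for 0.2 s.
2. with the tote home, the rod's nose is through the hole in its side (all of step 1 and y of rod_nose in the frame of tote between -0.007 and 0.007 m and z of rod_nose in the frame of tote between 0.038 and 0.052 m and x of rod_nose in the frame of tote above -0.045 m), for 0.1 s.
At the end, for the whole second after the job is handed in: The tote stands on the rollers in the bay, within 5 mm of touching the end stop; the rod lies along its cradle, through the tote's hole, its nose at least 9 mm past the wall's inner face and its head within 4.5 mm of the cradle; both are at rest (all of step 1 and y of rod_nose in the frame of tote between -0.007 and 0.007 m and z of rod_nose in the frame of tote between 0.038 and 0.052 m and x of rod_nose in the frame of tote above -0.038 m and x of lock_rod in the frame of station above -0.1545 m and angle between the x axis of lock_rod and the x axis of station, either way round below 0.06 rad and linear speed of each of tote, lock_rod below 0.02 m/s).
It fails at once if the tote is lifted off the rollers or tipped (z of tote in the frame of station above 0.065 m or angle between tote's own z axis and vertical above 0.2 rad).
It fails at once if another thing on the bench is moved more than 30 mm (distance of any of glue, push_block, square, screw_jar, offcut, hammer, tape from where it was at the start of the episode above 0.03 m).
It also fails if it takes over 51 s, if anything falls off the work surface, if the arm or the gripper's body presses on something with over 40 N, if the wrist force passes 120 N, or if a joint passes its speed limit or range.

## Working session

There is one attempt and no reset: what is moved stays moved. The work goes in short steps, Python scripts to look and compute and a tool call to move; the robot and the scene stay as the last step left them, time stands still between calls to the robot, and variables do not carry over. Pictures are saved under pics/ and viewed, at most 10 in all, crops included, and the job is handed in when it is done.

Besides the shell and the picture viewer there is one more tool, called after "Call:" as name(argument=value, ...), one argument or row to a line, values as JSON. arm_command: Moves the arm, as the interface text tells. Its arguments: {"type":"object","properties":{"plan":{"type":"array","items":{"type":"number","minimum":-1,"maximum":1}},"grip_force":{"type":"number"}},"required":["plan"]}

```bash
mkdir -p pics; ls
python3 - <<'E'
from rig import robot
import cv2,numpy as np
s=robot.sense();print(s['time'],s['tool_pos'],s['ee_rot'],s['gripper_width'])
for n in ["scene","side"]:
    f=robot.grab_frame(n);cv2.imwrite(f"pics/{n}0.png",f["frame"]);np.savez(f"{n}0.npz",**f)
    print(n,f["camera_matrix"].round(1).tolist(),f["pose"].round(3).tolist(),f.keys())
E
```

```text
pics
0.0 [ 0.26725877 -0.6733734   0.18566987] [-1.79912927e+02  6.19121145e-03  2.16532908e+01] 0.09299998430655504
scene [[427.8, 0.0, 282.9], [0.0, 427.8, 204.1], [0.0, 0.0, 1.0]] [[0.517, -0.459, 0.723, 1.501], [0.856, 0.296, -0.424, -0.562], [-0.019, 0.837, 0.546, 0.838], [0.0, 0.0, 0.0, 1.0]] dict_keys(['frame', 'camera_matrix', 'pose'])
side [[417.8, 0.0, 278.6], [0.0, 417.8, 212.5], [0.0, 0.0, 1.0]] [[-0.89, 0.283, -0.357, 0.131], [-0.456, -0.541, 0.706, 0.775], [0.006, 0.792, 0.611, 0.759], [0.0, 0.0, 0.0, 1.0]] dict_keys(['frame', 'camera_matrix', 'pose'])
```

View pics/scene0.png

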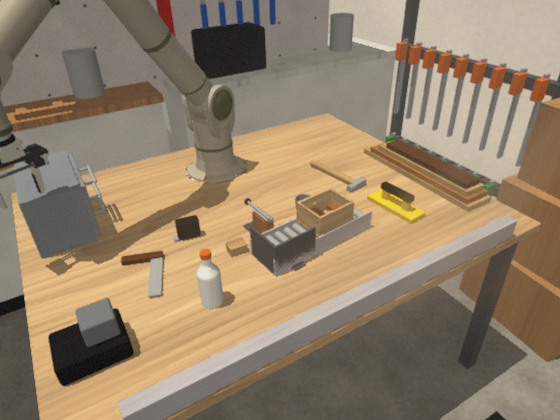

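View pics/side0.png

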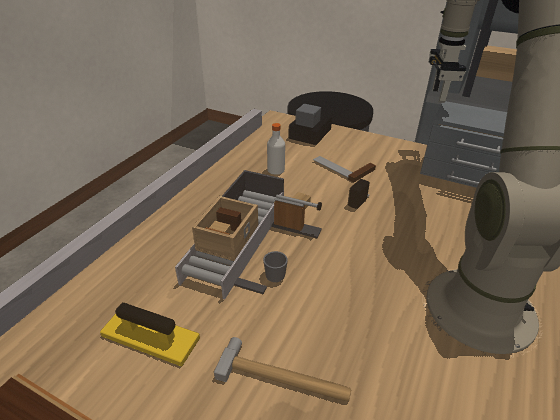

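The scene view shows the bay at about (283,243), the tote at (325,212) and the rod head at (249,203). The side view shows the tote at (225,230), the rod head at (320,206), the cup at (275,265), and the hammer and push block clear of the track. I'll enlarge both to measure.

Run:
```python
import cv2
a=cv2.imread("pics/side0.png")[160:310,165:340];cv2.imwrite("pics/sidec.png",cv2.resize(a,None,fx=4,fy=4,interpolation=cv2.INTER_CUBIC)[:600,:700])
a=cv2.imread("pics/scene0.png")[180:290,225:385];cv2.imwrite("pics/scenec.png",cv2.resize(a,None,fx=5,fy=5,interpolation=cv2.INTER_CUBIC))
```

```text
(no output)
```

View pics/sidec.png

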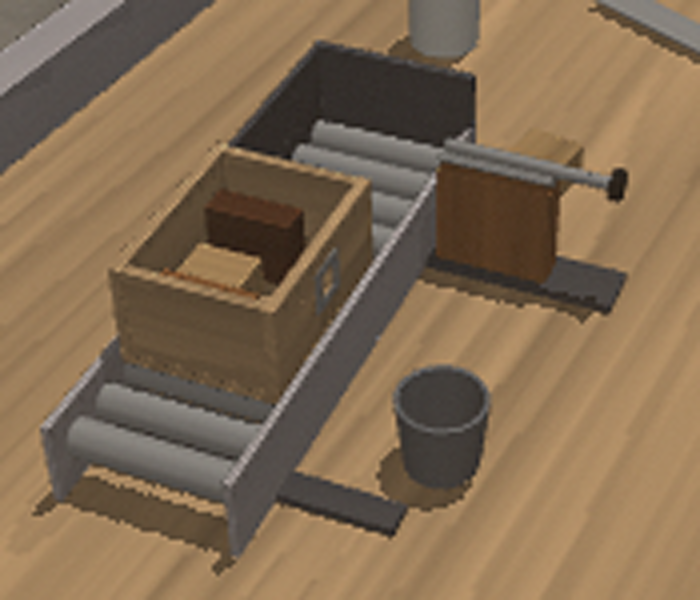

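View pics/scenec.png

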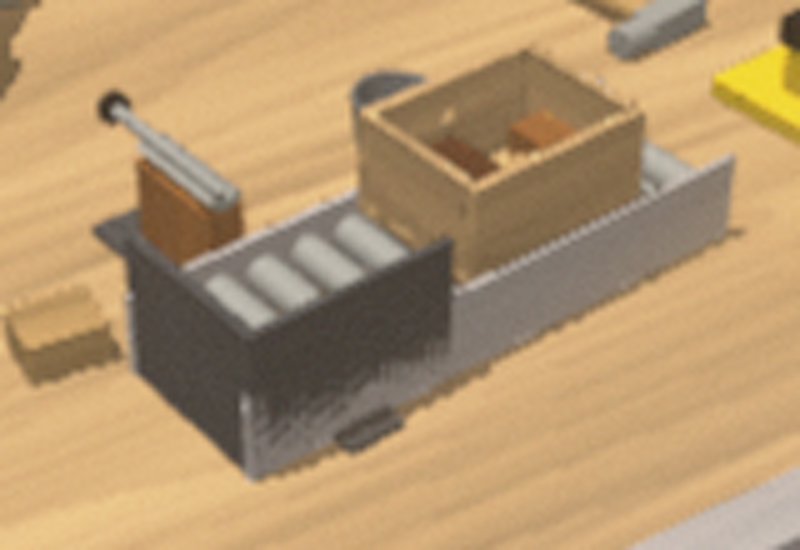

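Points picked from the crops: tote rim corners, rail ends, stop and cheek corners, and the rod head. I'll cast them to their heights and fit the station pose.

```bash
cat > h.py <<'E'
import numpy as np
def ray(f,px,z):
    K,P=f["camera_matrix"],f["pose"]
    d=np.linalg.inv(K)@[px[0],px[1],1]; d=P[:3,:3]@(d*[1,-1,-1]); o=P[:3,3]
    return o+d*(z-o[2])/d[2]
def rigid(S,W):
    S,W=np.array(S),np.array(W)[:,:2]; a=S-S.mean(0);b=W-W.mean(0)
    th=np.arctan2((a[:,0]*b[:,1]-a[:,1]*b[:,0]).sum(),(a*b).sum())
    R=np.array([[np.cos(th),-np.sin(th)],[np.sin(th),np.cos(th)]]); t=W.mean(0)-R@S.mean(0)
    return th,R,t,W-(S@R.T+t)
E
python3 - <<'E'
from h import *
fs={n:np.load(n+"0.npz") for n in("side","scene")}
px=lambda n,u,v:(165+(u+.5)/4-.5,160+(v+.5)/4-.5) if n=="side" else (225+(u+.5)/5-.5,180+(v+.5)/5-.5)
D=[("side",(232,488),(-.060,.21),.062),("side",(45,430),(.060,.21),.062),("side",(318,43),(.060,-.178),.105),("side",(475,75),(-.06,-.178),.105),
("scene",(733,157),(.063,.21),.062),("scene",(128,245),(-.06,-.178),.105),("scene",(250,333),(.063,-.178),.105),("scene",(450,240),(.063,-.03),.105)]
for sel in("side","scene",""):
    d=[x for x in D if sel in x[0] ]
    if sel: d=[x for x in D if x[0]==sel]
    th,R,t,r=rigid([x[2] for x in d],[ray(fs[x[0]],px(x[0],*x[1]),x[3]) for x in d])
    print(sel,np.degrees(th),t,(r*1000).round(1).tolist())
T=[("side",(112,270),(.055,.07)),("side",(275,312),(-.055,.07)),("side",(372,183),(-.055,-.07)),("side",(228,148),(.055,-.07)),
("scene",(365,110),(-.055,-.07)),("scene",(525,50),(-.055,.07)),("scene",(643,115),(.055,.07)),("scene",(475,187),(.055,-.07))]
W=[ray(fs[a],px(a,*b),.125) for a,b,_ in T]
th2,_,t2,r2=rigid([x[2] for x in T],W);print("tote",np.degrees(th2),t2,(r2*1000).round(1).tolist(),"in station",R.T@(t2-t))
for n,p in(("side",(618,186)),("scene",(114,106))):
    h=ray(fs[n],px(n,*p),.095);print("head",h,R.T@(h[:2]-t))
g=fs["side"]
for nm,p,z in(("jar",(442,475),0.0),("offc",(-1,-1),0)):
    if p[0]>0: 
        h=ray(g,px("side",*p),z);print(nm,R.T@(h[:2]-t))
h=ray(fs["scene"],px("scene",55,330),.03);print("offcut",R.T@(h[:2]-t))
h=ray(fs["scene"],(210,300),.0);print("glue",R.T@(h[:2]-t))
print("home tote",R@[0,-.1]+t, "push pt start",R@[0,(R.T@(t2-t))[1]+.07]+t,"cradleback",R@[-.15,-.1]+t)
np.savez("st.npz",R=R,t=t,th=th)
E
```

```text
side 6.029321134042668 [0.61671092 0.05277354] [[-0.8, -1.6], [1.4, -2.3], [0.8, 3.3], [-1.5, 0.7]]
scene 6.5076385290103405 [0.62310455 0.04460234] [[1.4, -2.0], [7.3, -0.4], [-6.9, 4.5], [-1.9, -2.1]]
 6.245360773200062 [0.62002962 0.04877571] [[-3.4, 2.7], [-1.1, 1.5], [-3.1, 7.0], [-5.5, 4.9], [3.5, -6.0], [11.3, -4.8], [-3.0, 0.7], [1.3, -6.0]]
tote 4.546857552243851 [0.61396267 0.1091421 ] [[-6.7, 3.8], [-2.7, 0.0], [-2.3, 5.4], [-10.0, 6.9], [5.5, 1.8], [12.5, -13.1], [3.6, -7.0], [0.1, 2.1]] in station [0.0005361  0.06066813]
head [ 0.43650046 -0.06712603  0.095     ] [-0.19504847 -0.0952484 ]
head [ 0.4391929  -0.07151592  0.095     ] [-0.19284957 -0.09990514]
jar [-0.14821414  0.10647618]
offcut [-0.09275153 -0.21352172]
glue [ 0.02892392 -0.37332469]
home tote [ 0.63090825 -0.05063081] push pt start [0.6058147  0.17866834] cradleback [ 0.48179848 -0.06694877]
```

Call:
arm_command(
  plan=[0,0,0,0,0.75,0,0,0,0,0.75,0,0,0,0,0.75,0,0.5,-1,0,0,0,0.5,-1,0,0,0,0.5,-1,0,0,0,0.5,-1,0,0,0,0.5,-1,0,0,0,0.5,-1,0,0,0,0.5,-1,0,0],
  grip_force=20,
)

```text
time: 1.35
tool_pos: [0.3225, -0.5258, 0.1866]
ee_rot: [180.0, -0.0, 6.2]
wrist_force: [-0.4, -0.5, 0.4]
gripper_width: 0.0011
grip_force: 0.0
```

Call:
arm_command(
  plan=[0,0.5,-1,0,0,0,0.5,-1,0,0,0,0.5,-1,0,0,0,0.5,-1,0,0,0,0.5,-1,0,0,0,0.5,-1,0,0,0,0.5,-1,0,0,0,0.5,-1,0,0,0,0.5,-1,0,0,0,0.5,-1,0,0],
)

```text
time: 2.6
tool_pos: [0.4002, -0.3162, 0.1866]
ee_rot: [180.0, -0.0, 6.2]
wrist_force: [-0.2, -0.4, 0.7]
gripper_width: 0.0002
grip_force: 0.0
```

Call:
arm_command(
  plan=[0,0.5,-1,0,0,0,0.5,-1,0,0,0,0.5,-1,0,0,0,0.5,-1,0,0,0,0.5,-1,0,0,0,0.5,-1,0,0,0,0.5,-1,0,0,0,0.5,-1,0,0,0,0.5,-1,0,0,0,0.5,-1,0,0],
)

```text
time: 3.85
tool_pos: [0.4778, -0.1066, 0.1866]
ee_rot: [180.0, -0.0, 6.2]
wrist_force: [-0.1, -0.2, -0.7]
gripper_width: 0.0004
grip_force: 0.0
```

Call:
arm_command(
  plan=[0,0.5,-1,0,0,0,0.5,-1,0,0,0,0.5,-1,0,0,0,0.5,-1,0,0,0,0.5,-1,0,0,0,0.5,-1,0,0,0,0.5,-1,0,0,0,0.5,-1,0,0,0,0.5,-1,0,0,0,0.5,-1,0,0],
)

```text
time: 5.1
tool_pos: [0.5561, 0.103, 0.1865]
ee_rot: [180.0, -0.0, 6.2]
wrist_force: [0.4, -0.4, -0.7]
gripper_width: 0.0005
grip_force: 0.0
```

Call:
arm_command(
  plan=[0,0.4,-1,0,0,0,0.4,-1,0,0,0,0.4,-1,0,0,0,0.4,-1,0,0,0,0.4,-1,0,0,0,0.4,-1,0,0,0,0.4,-0.2,0,0,0,0,0,0,0],
)

```text
time: 6.1
tool_pos: [0.5985, 0.2308, 0.1863]
ee_rot: [180.0, 0.0, 6.2]
wrist_force: [0.1, -0.3, 0.1]
gripper_width: 0.0006
grip_force: 0.0
```

Run:
```python
from rig import robot
import cv2,numpy as np
s=robot.sense();print(s['time'],s['tool_pos'],s['ee_rot'],s['wrist_force'])
f=robot.grab_frame("wrist");cv2.imwrite("pics/w1.png",f["frame"]);np.savez("w1.npz",**f)
```

```text
6.1 [0.59851628 0.23084853 0.1862501 ] [1.79975393e+02 3.10507186e-03 6.17338461e+00] [ 0.13910267 -0.32566866  0.13829199]
```

View pics/w1.png

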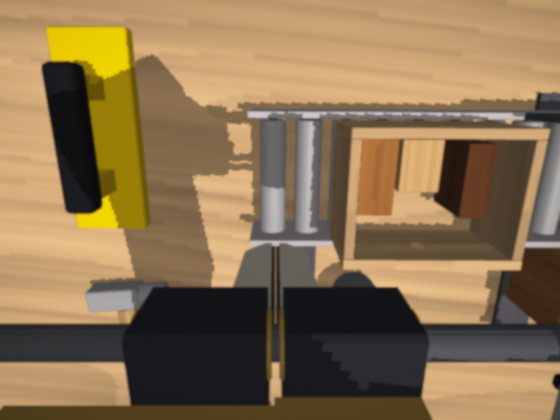

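The wrist view shows the tote's rim with outer corners at about (355,122), (343,268), (520,268) and (553,122), the rail ends at (248,113) and (250,240), and the fingers beyond the tote's +y end. I'll compute positions from it.

Run:
```python
from h import *
f=np.load("w1.npz");s=np.load("st.npz");R,t=s["R"],s["t"]
for n,p,z in [("rim",(355,124),.125),("rim",(343,266),.125),("rim",(521,268),.125),("rim",(553,124),.125),("railend+x",(248,114),.062),("railend-x",(250,241),.062),("push block corner",(148,227),.01),("tip(z .186)",(276,248),.186)]:
    w=ray(f,p,z);print(n,w.round(4),(R.T@(w[:2]-t)).round(4))
print("tcp st",R.T@(np.array([.5985,.2308])-t))
```

```text
rim [0.6633 0.1808 0.125 ] [0.0574 0.1266]
rim [0.5536 0.1715 0.125 ] [-0.0527  0.1293]
rim [0.567 0.031 0.125] [-0.0546 -0.0119]
rim [0.6784 0.0421 0.125 ] [ 0.0573 -0.013 ]
railend+x [0.6584 0.2605 0.062 ] [0.0612 0.2063]
railend-x [0.5402 0.2484 0.062 ] [-0.0576  0.2071]
push block corner [0.5227 0.3631 0.01  ] [-0.0625  0.323 ]
tip(z .186) [0.5899 0.229  0.186 ] [-0.0104  0.1824]
tcp st [-0.00160008  0.18328613]
```

Call:
arm_command(
  plan=[0,0,0,1,0,0,0,0,1,0,0,0,0,1,0,0,0,0,1,0,0,0,0,1,0,0,0,0.2,0.3,0,0,0,0.6,0,0,0,0,0.6,0,0,0,0,0.3,0,0,0,0,0.2,0,0],
)

```text
time: 7.4
tool_pos: [0.6025, 0.1925, 0.081]
ee_rot: [-180.0, -0.0, 6.1]
wrist_force: [-0.3, 0.0, 0.6]
gripper_width: 0.0005
grip_force: 0.0
```

Call:
arm_command(
  plan=[0,0,0.2,0,0,0,0,0.3,0,0,0,0,0.4,0,0,0,0,0.5,0,0,0,0,0.5,0,0,0,0,0.5,0,0,0,0,0.5,0,0,0,0,0.5,0,0,0,0,0.5,0,0,0,0,0.5,0,0],
)

```text
time: 8.65
tool_pos: [0.6115, 0.105, 0.0804]
ee_rot: [180.0, 0.0, 6.2]
wrist_force: [-1.1, 0.9, -0.4]
gripper_width: 0.0005
grip_force: 0.5
```

Call:
arm_command(
  plan=[0,0,0.5,0,0,0,0,0.5,0,0,0,0,0.5,0,0,0,0,0.4,0,0,0,0,0.4,0,0,0,0,0.3,0,0,0,0,0.3,0,0,0,0,0.2,0,0,0,0,0.2,0,0,0,0,0.1,0,0],
)

```text
time: 9.9
tool_pos: [0.6189, 0.0378, 0.0805]
ee_rot: [180.0, 0.0, 6.2]
wrist_force: [-0.5, 0.9, 0.4]
gripper_width: 0.0007
grip_force: 0.4
```

Call:
arm_command(
  plan=[0,0,0.1,0,0,0,0,0.1,0,0,0,0,0.1,0,0],
)

```text
time: 10.28
tool_pos: [0.6195, 0.0321, 0.0805]
ee_rot: [-180.0, 0.0, 6.2]
wrist_force: [-1.2, 2.0, 0.5]
gripper_width: 0.0006
grip_force: 0.4
```

Call:
arm_command(
  plan=[0,0,0.1,0,0,0,0,0.1,0,0],
)

```text
time: 10.52
tool_pos: [0.6195, 0.0312, 0.0805]
ee_rot: [-179.8, 0.0, 6.3]
wrist_force: [-3.4, 13.1, 2.3]
gripper_width: 0.0007
grip_force: 6.4
```

Call:
arm_command(
  plan=[0,0,0.1,0,0,0,0,0,0,0],
)

```text
time: 10.78
tool_pos: [0.6195, 0.0313, 0.0805]
ee_rot: [-179.7, 0.0, 6.4]
wrist_force: [-2.7, 14.9, 2.2]
gripper_width: 0.0005
grip_force: 7.2
```

Call:
arm_command(
  plan=[0,0,-0.7,0,0,0,0,-0.7,0,0,0,0,0,1,0,0,0,0,-1,0,0,0,0,-1,0,0,0,0,-1,0,0,0,0,-1,0,0,0,0,-1,0,0,0,0,-1,0,0,0,0,-0.5,0],
)

```text
time: 12.02
tool_pos: [0.6176, 0.0542, 0.1915]
ee_rot: [180.0, -0.1, 6.2]
wrist_force: [-0.3, 0.1, -0.2]
gripper_width: 0.0006
grip_force: 0.0
```

Call:
arm_command(
  plan=[0,-1,0.55,0,0,0,-1,0.55,0,0,0,-1,0.55,0,0,0,-1,0.55,0,0,0,-1,0.55,0,0,0,-1,0.55,0,0,0,-1,0.55,0,0,0,-1,0.55,0,0,0,-1,0.55,0,0,0,-1,0.55,0,0],
)

```text
time: 13.28
tool_pos: [0.4289, -0.0778, 0.1905]
ee_rot: [180.0, -0.0, 6.2]
wrist_force: [0.1, 0.0, 0.4]
gripper_width: 0.0005
grip_force: 0.0
```

Run:
```python
from rig import robot
import cv2,numpy as np
s=robot.sense();print(s['time'],s['tool_pos'],s['ee_rot'],s['wrist_force'],s['qpos'])
f=robot.grab_frame("wrist");np.savez("w2.npz",**f)
f2=robot.grab_frame("side");np.savez("s2.npz",**f2)
b=cv2.resize(f2["frame"][160:310,165:365],(400,300))
c=np.zeros((420+300,560,3),np.uint8);c[:420]=f["frame"];c[420:,:400]=b
cv2.imwrite("pics/w2.png",c[:600+120]) if 0 else cv2.imwrite("pics/w2.png",np.hstack([f["frame"],np.vstack([cv2.resize(f2["frame"][170:290,220:340],(240,240)),np.zeros((180,240,3),np.uint8)])]))
```

```text
13.275 [ 0.42886382 -0.07778893  0.19052693] [ 1.79996843e+02 -4.50286536e-04  6.16902856e+00] [0.09971839 0.03466973 0.44032775] [  5.54166195  14.37472541  -3.36970015 127.5375435    1.35952918
  38.11848146 -82.62339918]
```

View pics/w2.png

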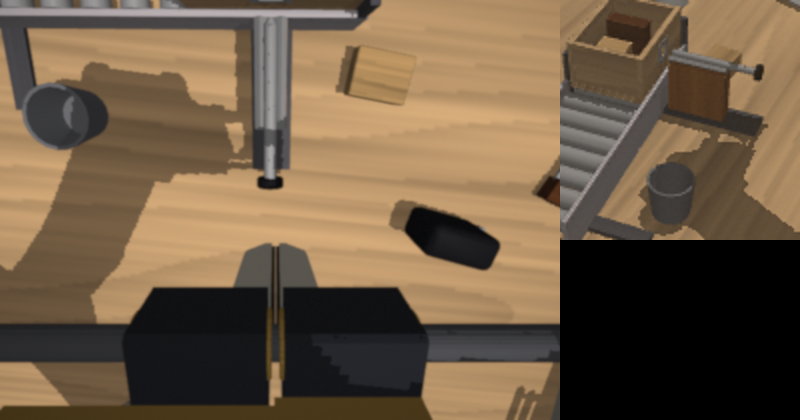

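The wrist view shows the head's back edge at about (270,187), the cradle back end at (270,169), and the tote in the bay. The side inset agrees.

Run:
```python
from h import *
f=np.load("w2.npz");s=np.load("st.npz");R,t=s["R"],s["t"]
tc=np.array([.42886,-.07779])
for n,p,z in [("head back",(270,188),.095),("head back hi",(270,188),.1),("head L",(257,182),.095),("head R",(283,182),.095),("cradle back",(271,169),.095),("tip",(276,248),.1905)]:
    w=ray(f,p,z);print(n,w.round(4),"tool dx,dy",(R.T@(w[:2]-tc)*[1,-1]).round(4))
```

```text
head back [ 0.4323 -0.0734  0.095 ] tool dx,dy [ 0.0039 -0.004 ]
head back hi [ 0.4336 -0.0734  0.1   ] tool dx,dy [ 0.0052 -0.0039]
head L [ 0.4363 -0.0621  0.095 ] tool dx,dy [ 0.0091 -0.0148]
head R [ 0.4386 -0.0837  0.095 ] tool dx,dy [0.009  0.0069]
cradle back [ 0.4485 -0.0726  0.095 ] tool dx,dy [ 0.0201 -0.003 ]
tip [ 0.4204 -0.0796  0.1905] tool dx,dy [-0.0086  0.0008]
```

Call:
arm_command(
  plan=[0,-0.5,-0.2,0,0,0,0,0,1,0,0,0,0,1,0,0,0,0,1,0,0,0,0,0.6,0,0,0,0,0,0],
)

```text
time: 14.12
tool_pos: [0.4194, -0.0736, 0.118]
ee_rot: [-180.0, 0.1, 6.2]
wrist_force: [0.5, -0.4, -0.0]
gripper_width: 0.0003
grip_force: 0.0
```

Run:
```python
from rig import robot
import cv2,numpy as np
s=robot.sense();print(s['time'],s['tool_pos'],s['ee_rot'])
f=robot.grab_frame("wrist");f2=robot.grab_frame("side")
cv2.imwrite("pics/w3.png",np.hstack([cv2.resize(f["frame"][120:270,200:350],(400,400)),cv2.resize(f2["frame"][150:250,270:370],(400,400),interpolation=cv2.INTER_CUBIC)]))
```

```text
14.125 [ 0.41943012 -0.07356205  0.11795158] [-1.79976982e+02  8.85570719e-02  6.21926516e+00]
```

View pics/w3.png

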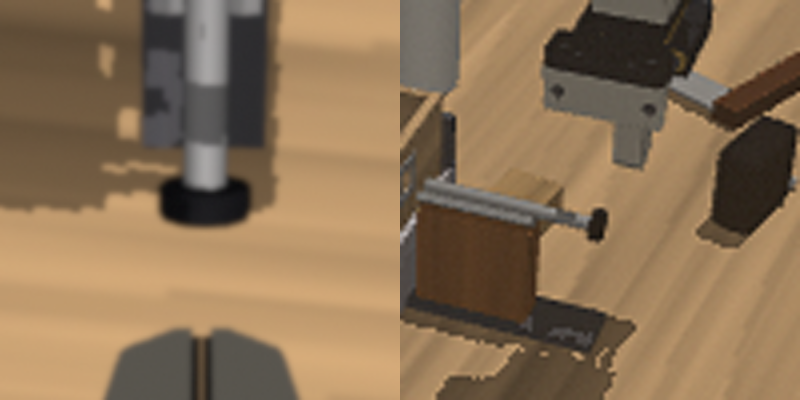

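The left inset shows the fingertips (front edge at row 330) behind the head (back edge at row 225), centred on it, with a clear gap. I'll descend and push.

Call:
arm_command(
  plan=[0,0,0,0.8,0,0,0,0,0.8,0,0,0,0,0,0,0,0.2,0,0,0,0,0.2,0,0,0],
)

```text
time: 14.85
tool_pos: [0.4286, -0.0731, 0.0872]
ee_rot: [180.0, -0.1, 6.2]
wrist_force: [0.8, 0.3, 0.4]
gripper_width: 0.0005
grip_force: 0.0
```

Call:
arm_command(
  plan=[0,0.3,0,0,0,0,0.3,0,0,0,0,0.3,0,0,0,0,0.3,0,0,0],
)

```text
time: 15.35
tool_pos: [0.452, -0.0705, 0.0865]
ee_rot: [-180.0, 0.0, 6.2]
wrist_force: [0.4, -0.2, 0.9]
gripper_width: 0.0004
grip_force: 0.0
```

Call:
arm_command(
  plan=[0,0.2,0,0,0,0,0.2,0,0,0,0,0.15,0,0,0],
)

```text
time: 15.72
tool_pos: [0.4627, -0.0694, 0.0865]
ee_rot: [180.0, 0.0, 6.2]
wrist_force: [0.9, 0.1, -0.0]
gripper_width: 0.0006
grip_force: 0.0
```

Call:
arm_command(
  plan=[0,0.1,0,0,0,0,0.1,0,0,0],
)

```text
time: 15.98
tool_pos: [0.4665, -0.0689, 0.0865]
ee_rot: [180.0, 0.0, 6.2]
wrist_force: [0.1, -0.4, 0.3]
gripper_width: 0.0007
grip_force: 0.0
```

Call:
arm_command(
  plan=[0,0.1,0,0,0,0,0,0,0,0],
)

```text
time: 16.23
tool_pos: [0.4686, -0.0687, 0.0865]
ee_rot: [180.0, -0.0, 6.2]
wrist_force: [0.4, 0.5, -0.4]
gripper_width: 0.0006
grip_force: 0.0
```

Call:
arm_command(
  plan=[0,0.1,0,0,0,0,0.1,0,0,0],
)

```text
time: 16.48
tool_pos: [0.4726, -0.0683, 0.0865]
ee_rot: [180.0, 0.0, 6.2]
wrist_force: [0.4, -1.3, -0.0]
gripper_width: 0.0005
grip_force: 0.0
```

Call:
arm_command(
  plan=[0,0.1,0,0,0,0,0,0,0,0],
)

```text
time: 16.73
tool_pos: [0.4746, -0.0681, 0.0865]
ee_rot: [180.0, -0.0, 6.2]
wrist_force: [-0.4, 0.7, -0.3]
gripper_width: 0.0003
grip_force: 0.0
```

Run:
```python
from rig import robot
import cv2,numpy as np
s=robot.sense();print(s['time'],s['tool_pos'],s['wrist_force'])
f=robot.grab_frame("wrist");f2=robot.grab_frame("side")
cv2.imwrite("pics/w4.png",np.hstack([cv2.resize(f["frame"][70:270,200:350],(400,533)),cv2.resize(f2["frame"][160:260,240:340],(400,533)[:1]*2,interpolation=cv2.INTER_CUBIC).copy() if 0 else cv2.resize(f2["frame"][150:283,240:340],(400,533),interpolation=cv2.INTER_CUBIC)]))
```

```text
16.725 [ 0.47462083 -0.06805761  0.08646659] [-0.41651641  0.66777682 -0.31729727]
```

View pics/w4.png

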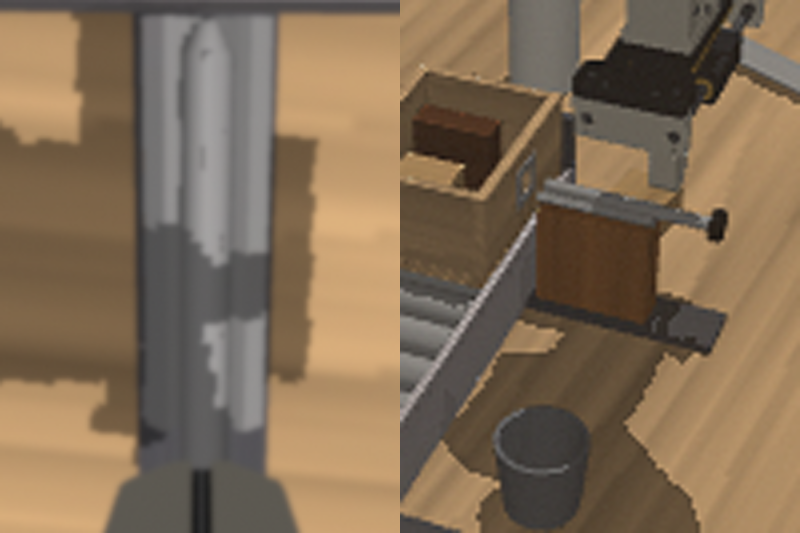

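In the side inset the head at about (319,206) hasn't moved, and the fingertips at about (307,196) look to be above or past it. I'll check the fingertip projection against the reported TCP.

Run:
```python
from h import *
from rig import robot
s=robot.sense();tp=s["tool_pos"];print(s["time"],tp)
def proj(f,w):
    P=f["pose"];c=P[:3,:3].T@(np.array(w)-P[:3,3]);c=c*[1,-1,-1];p=f["camera_matrix"]@c;return (p[:2]/p[2]).round(1)
st=np.load("st.npz");R,t=st["R"],st["t"]
for n in("side","scene","wrist"):
    f=robot.grab_frame(n);np.savez(n+"5.npz",**f)
    print(n,"tcp",proj(f,tp),"finger edges",proj(f,tp+np.r_[R@[.0075,.0175],0]),proj(f,tp+np.r_[R@[.0075,-.0175],0]),"tcp z+.03",proj(f,tp+np.array([0,0,.03])), "head",proj(f,np.r_[R@[-.195,-.1]+t,.095]))
import cv2
a=np.load("scene5.npz")["frame"][150:270,200:320];b=np.load("side5.npz")["frame"][160:260,260:360]
cv2.imwrite("pics/w5.png",np.hstack([cv2.resize(a,(400,400),interpolation=cv2.INTER_CUBIC),cv2.resize(b,(400,400),interpolation=cv2.INTER_CUBIC)]))
```

```text
16.825 [ 0.4743695  -0.06808243  0.08647642]
side tcp [306.1 204.6] finger edges [301.4 207.6] [305.5 200.4] tcp z+.03 [306.6 195.5] head [319.6 205.1]
scene tcp [253.6 207.8] finger edges [259.4 206.9] [250.3 210.7] tcp z+.03 [253.  199.8] head [247.  200.5]
wrist tcp [274.5 234.4] finger edges [244.5 222.4] [304.5 222.3] tcp z+.03 [274.4 256.1] head [274.1 298.3]
```

View pics/w5.png

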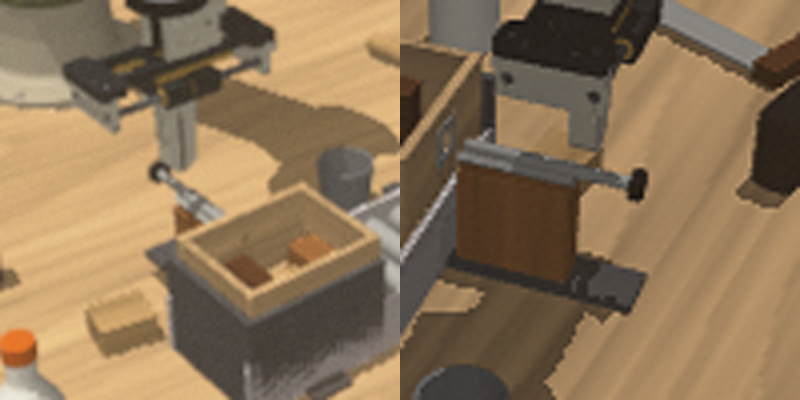

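Both views put the real fingertip about 22–24 mm above the reported TCP, so the fingers passed over the head at z≈0.11 without touching anything. I'll back off and go 27 mm lower behind the head.

Call:
arm_command(
  plan=[0,0,0,-0.7,0,0,-1,0,0,0,0,-1,0,0,0,0,-0.9,0,0,0,0,0,0,0,0,0,0,0,0.7,0,0,0,0,0.5,0],
)

```text
time: 17.85
tool_pos: [0.4178, -0.0742, 0.0763]
ee_rot: [180.0, -0.1, 6.2]
wrist_force: [0.2, 0.4, 0.8]
gripper_width: 0.0006
grip_force: 0.0
```

Call:
arm_command(
  plan=[0,0,0,0.5,0,0,0,0,0.3,0,0,0,0,0,0],
)

```text
time: 18.23
tool_pos: [0.4166, -0.0743, 0.06]
ee_rot: [-180.0, 0.1, 6.2]
wrist_force: [0.0, -0.3, 0.6]
gripper_width: 0.0008
grip_force: 0.0
```

Run:
```python
from rig import robot
import cv2,numpy as np
s=robot.sense();print(s['time'],s['tool_pos'],s['wrist_force'])
a=robot.grab_frame("scene")["frame"][150:270,200:320];b=robot.grab_frame("side")["frame"][160:260,260:360]
cv2.imwrite("pics/w6.png",np.hstack([cv2.resize(a,(400,400),interpolation=cv2.INTER_CUBIC),cv2.resize(b,(400,400),interpolation=cv2.INTER_CUBIC)]))
```

```text
18.225 [ 0.41655136 -0.07427728  0.06000364] [ 0.03835207 -0.25761462  0.57939921]
```

View pics/w6.png

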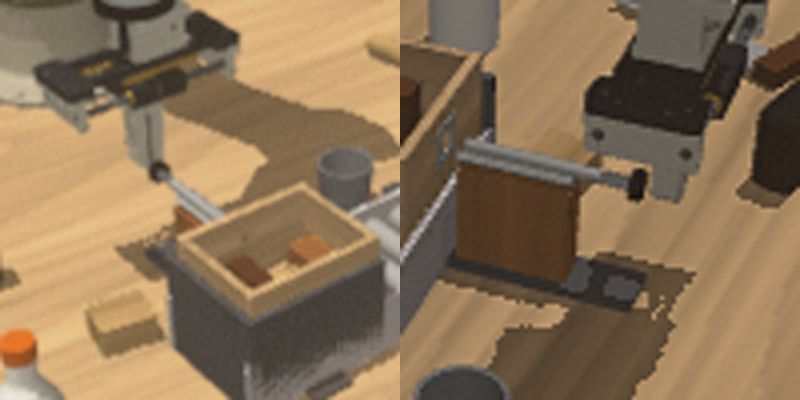

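The fingertips are now directly behind the head, level with it, at (158,170) in the scene inset and (640,190) in the side inset. Pushing along +x.

Call:
arm_command(
  plan=[0,0,0,-0.15,0,0,0.25,0,0,0,0,0.25,0,0,0,0,0.25,0,0,0,0,0.25,0,0,0],
)

```text
time: 18.95
tool_pos: [0.4369, -0.0722, 0.0634]
ee_rot: [180.0, 0.0, 6.2]
wrist_force: [-1.3, -0.9, 0.7]
gripper_width: 0.0007
grip_force: 0.4
```

Call:
arm_command(
  plan=[0,0.25,0,0,0,0,0.25,0,0,0,0,0.25,0,0,0,0,0.25,0,0,0],
)

```text
time: 19.45
tool_pos: [0.4569, -0.07, 0.0635]
ee_rot: [180.0, 0.0, 6.2]
wrist_force: [0.5, -0.8, 0.4]
gripper_width: 0.0006
grip_force: 0.4
```

Call:
arm_command(
  plan=[0,0.2,0,0,0,0,0.15,0,0,0],
)

```text
time: 19.7
tool_pos: [0.4637, -0.0692, 0.0635]
ee_rot: [-180.0, 0.0, 6.2]
wrist_force: [-1.1, 0.1, 0.9]
gripper_width: 0.0002
grip_force: 0.4
```

Run:
```python
from rig import robot
import cv2,numpy as np
s=robot.sense();print(s['time'],s['tool_pos'],s['wrist_force'])
a=robot.grab_frame("scene")["frame"][150:270,200:320];b=robot.grab_frame("side")["frame"][160:260,260:360]
cv2.imwrite("pics/w7.png",np.hstack([cv2.resize(a,(400,400),interpolation=cv2.INTER_CUBIC),cv2.resize(b,(400,400),interpolation=cv2.INTER_CUBIC)]))
```

```text
19.7 [ 0.46373616 -0.06923438  0.06347853] [-1.14766888  0.11892451  0.92150449]
```

View pics/w7.png

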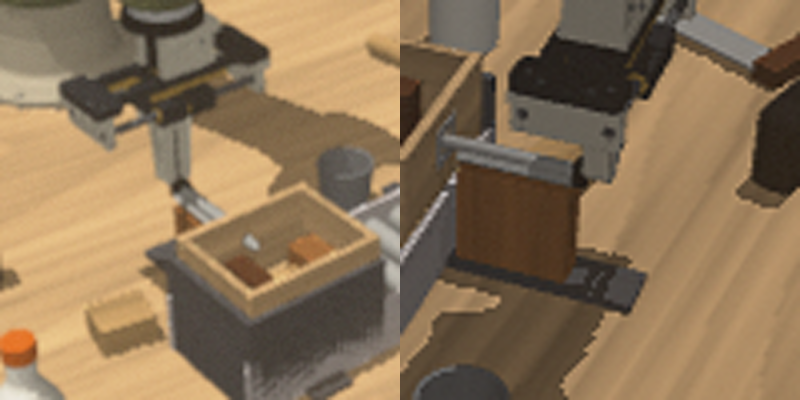

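The rod is through the hole, with its nose visible inside the tote at (250,242), and the head is almost at the cradle. I'll creep until it resists.

Call:
arm_command(
  plan=[0,0.1,0,0,0,0,0.1,0,0,0],
)

```text
time: 20.05
tool_pos: [0.4639, -0.0692, 0.0632]
ee_rot: [-180.0, 0.4, 6.1]
wrist_force: [-9.4, -2.3, 8.8]
gripper_width: 0.0006
grip_force: 5.6
```

Call:
arm_command(
  plan=[0,0.1,0,0,0,0,0.05,0,0,0],
)

```text
time: 20.3
tool_pos: [0.4638, -0.0692, 0.0629]
ee_rot: [-180.0, 0.7, 6.1]
wrist_force: [-15.2, -2.1, 11.6]
gripper_width: 0.0004
grip_force: 8.2
```

Pushing stopped firmly at 15 N with no further motion. I'll back away, lift clear, and check the head-to-cradle gap numerically, since my picture views are used up.

Call:
arm_command(
  plan=[0,-0.5,0,0,0,0,-1,0,0,0,0,-1,0,0,0,0,0,0,-1,0,0,0,0,-1,0,0,0,0,-1,0,0,0,0,-1,0,0,0,0,-1,0,0,0,0,-1,0,0,0,0,-0.5,0],
)

```text
time: 21.55
tool_pos: [0.4215, -0.0739, 0.1945]
ee_rot: [180.0, -0.1, 6.2]
wrist_force: [0.3, -0.8, 1.1]
gripper_width: 0.0005
grip_force: 0.0
```

Run:
```python
from rig import robot
from h import *
import cv2
s=robot.sense();print(s['time'],s['tool_pos'])
st=np.load("st.npz");R,t=st["R"],st["t"]
new={n:robot.grab_frame(n) for n in("wrist","side","scene")}
old={"wrist":np.load("w2.npz"),"side":np.load("side0.npz"),"scene":np.load("scene0.npz")}
def proj(f,w):
    P=f["pose"];c=P[:3,:3].T@(np.array(w)-P[:3,3]);c=c*[1,-1,-1];p=f["camera_matrix"]@c;return p[:2]/p[2]
for n in new:
  for lab,f,x in(("old",old[n],-.197),("new",new[n],-.154)):
    e=proj(f,np.r_[R@[x,-.1]+t,.095]);im=f["frame"];r=22 if n=="wrist" else 9
    y0,x0=int(e[1])-r,int(e[0])-r; c=im[y0:y0+2*r+1,x0:x0+2*r+1]
    m=(c.max(2)<45).astype(np.uint8);k,l,S,C=cv2.connectedComponentsWithStats(m)
    for i in sorted(range(1,k),key=lambda i:-S[i,4])[:2]:
        p=C[i]+[x0,y0];w=ray(f,p,.095);print(n,lab,e.round(1),"px",p.round(1),"box",S[i],"st",(R.T@(w[:2]-t)).round(4))
f=new["wrist"];e=proj(f,np.r_[R@[-.154,-.1]+t,.095]);u=int(e[0])
for v in range(int(e[1])-24,int(e[1])+20,2): print(v,f["frame"][v,u-24:u+25:4].max(1))
# tote now: rim corners unaffected check via difference between w2-time side and now
a=np.load("s2.npz")["frame"][160:260,170:270].astype(int);b=new["side"]["frame"][160:260,170:270].astype(int)
print("tote region change",(abs(a-b).max(2)>40).sum())
```

```text
21.55 [ 0.4215042  -0.07387315  0.19454199]
wrist old [268.7 184.6] px [269.9 182.6] box [ 13  15  23  11 205] st [-0.1952 -0.101 ]
wrist new [274.2 123.6] px [274.7 126.5] box [  9  20  28  12 288] st [-0.1563 -0.1004]
side old [320.3 205.3] px [318.9 206.4] box [ 6  7  4  7 17] st [-0.1949 -0.0941]
side new [305.  201.8] px [305.1 202.7] box [ 8  7  5  8 25] st [-0.1556 -0.0962]
99 [112 110  51 108 130 112 155 163 116 129 136 110 193]
101 [111 110  51 109 131 108 156 163 116 130 136 110 192]
103 [110 110  51 109 131 106 156 163 116 130 136 110 194]
105 [110 110  50 109 131 107 156 162 116 130 136 111 196]
107 [112 111  50 109 131 106 157 162 115 130 136 111 194]
109 [115 113  52 109 131 107 157 163 115 130 136 115 192]
111 [116 115  53 109 131 106 157 162 114 130 135 117 195]
113 [119 118  53 109 130 100 158 162 114 130 134 118 197]
115 [121 120  54 109 131  99 159 162 112 130 135 119 199]
117 [121 121  55 109 130 101 158 160 101 116 118 120 201]
119 [121 120  52  98 120  80 136 143  75  82  85 122 205]
121 [120 119  53  53  57  39  56  68  36  41  77 130 206]
123 [118 117  51  36  18  24  30  27  15  16  72 132 207]
125 [114 111  50  35  19  26  32  20  14  14  71 132 205]
127 [107 106  51  35  20  26  34  18  14  16  71 130 200]
129 [101  99  49  37  19  26  35  17  16  19  75 124 189]
131 [104  96  48  46  34  33  33  29  44  60  84 117 174]
133 [114  96  49  47  48  47  46  45  69  86  86 121 167]
135 [117  99  50  48  48  48  48  47  77  87  86 123 166]
137 [120 101  50  48  48  48  48  48  79  87  87 124 169]
139 [120 102  49  47  47  47  48  47  79  87  86 127 174]
141 [122 103  53  48  47  47  49  48  79  87  87 129 177]
tote region change 0
```

The head moved about 39 mm along +x and now sits directly against the cradle end, with no gap in the wrist image. The tote region hasn't changed since it was pushed home, so I'm handing in.

```bash
python3 -c "
from rig import robot
print(robot.hand_in())"
```

```text
the job is handed in; nothing more can be done
None
```

I handed the job in at about 21.6 s: the tote is home against the stop, and the rod is through its hole with the head against the cradle; the rig returned no verdict, I viewed 11 pictures against the limit of 10, and I didn't measure the other things on the bench afterwards.

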